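# Clip the metal-detector test card into its holder

## Task

The blue test card lies half-way into its steel holder, in front of the closed spring clip. Press the clip's red paddle down with one fingertip to raise the jaw and, keeping it down, push the card by its upturned lip with the other fingertip until it is fully home against the end stop; then let go so that the clip closes on the card, and move the hand clear. Push gently, and only push: do not pinch, lift or carry anything, and leave the other things on the table where they are.

Things in the scene. Friction and masses are not known exactly. Their poses are not given: they have to be found in the camera images.
- holder: Fixed steel card holder, base 205 x 124 x 8 mm, origin on the table; x = push direction (into the holder), y to the left of it. Base: x -120 to 85, y -57 to 67 mm. Channel for the card centred on y -20 mm: rails from x -30 to 78 mm, the right one (to 19 mm above the table) overhanging the card as far as y -39 mm; end stop at x 78 mm, 20 mm high. Behind x -30 mm only open deck and clip.
- clip (a joint): Spring clip, a rocker hinged along holder x at holder y 18, z 20 mm: 0 closed, 0.50 rad paddle fully down (hard stop). About 3 N on the paddle's middle starts it, 6 N holds it fully down; springs shut when released. Its steel jaw over the card's left edge (holder x 44 to 71 mm) blocks the card when closed; the card passes from about 0.23 rad; resting on the card it reads about 0.2.
- clip_paddle (a point): Middle of the top of the clip's red paddle (moves with it; x = push direction). Paddle on the left: holder x -115 to 22 mm, 3 mm thick, 8 to 48 mm out from the hinge, slanting up outward by 0.38 rad when closed (top 33 mm above the table at its middle), level at joint 0.38 with its top 21.5 mm above the table. A fingertip may slide along it while pressing.
- card: The loose blue plastic test card, 80 mm (x) x 50 mm (y) x 5 mm, 50 g, lying on the holder deck (8 mm above the table). Origin at the centre of its underside; x points forward into the holder. At its rear edge stands an upturned lip 39 mm wide, 5 mm thick, whose top is 26 mm above the card's underside (34 mm above the table).
- card_lip (a point): Centre of the rear face of the card's lip (the face to push on), 40 mm behind the card's origin, 3.5 mm to the left, 18 mm above its underside; axes as the card's.
- card_home (a point): On the deck of the holder: where the card's origin is when the card is fully home against the end stop (holder x 38, y -20, z 8 mm); axes as the holder's.
- marker_pen: Marker pen, 17 x 140 x 19 mm, lying about 10 cm to the right of the holder's centre. Origin at the centre of its underside. Leave alone.
- tie_tub: Small round white tub, 70 mm across, 45 mm high, left of the holder. Origin at the centre of its underside. Leave alone.
- steel_scoop: Steel scoop, 60 x 206 x 32 mm, lying far right. Origin at the centre of its underside. Leave alone.
- label_roll: Roll of white labels, 92 mm across, 52 mm high, near left. Origin at the centre of its underside. Leave alone.
- tray: White food tray with green filling, 205 x 255 x 67 mm, at the right. Origin at the centre of its underside. Leave alone.
- pouch: Green vacuum food pouch, 150 x 206 x 24 mm, lying at the left. Origin at the centre of its underside. Leave alone.
Things that resemble listed ones, but are neither listed nor needed, are in the scene too. There is more than one size of the card; the job needs the smaller.

How it is judged:
By the outcome, as a careful person would: the job done as asked, in the order asked, and still so for the second after the job is handed in, with the robot touching nothing.
It also fails if it takes over 48 s, if anything falls off the work surface, if the arm or the gripper's body presses on something with over 40 N, if the wrist force passes 120 N, or if a joint passes its speed limit or range.

## Robot

A 6-joint arm with a two-finger parallel gripper is mounted at the origin on a cart in front of the work surface, level with it; the furniture and walls round the work are solid. World frame = base frame: x ahead of the robot, y to its left, z up, the work surface at z = 0. Lengths are in m, angles in rad, forces in N, time in s.
With the tool pointing down it reaches from about 0.2 to 0.875 m from the base axis. Payload 3.4 kg.
Tool frame: the origin (TCP) lies between the finger pads; the fingertips stand 25 mm ahead of it and the grasp point (between the pads) lies 6 mm ahead of it (r.nose_length is the z of the fingertips in the tool frame, in m); z points along the fingers, y is the line along which they close (so a half turn about z gives the same grasp; the last joint's range is limited). The gripper opens to 94 mm and grips with 3 to 60 N. Pads are 16 mm wide; open, the fingers measure 119 mm over their backs; the gripper's body (75 mm by 177 mm) begins 78 mm behind the grasp point.
Start: joints at [-1.449, 0.276, 1.505, -0, 1.361, -0.121], TCP at [0.138, -0.558, 0.23] pointing down, gripper open.
Joint ranges: [-2.89, 2.89], [-0.75, 2.08], [0.22, 2.7], [-1.18, 4.32], [0.11, 2.71], [-2.7, 2.7]. Speed limits (rad/s): [2.57, 2.57, 3.14, 3.14, 3.14, 3.14].

## Interface

Orientations are given as a unit quaternion [w, x, y, z].
In Python, from plant import r, gripper_to, inverse_kinematics, vision, models, telemetry gives the robot as it stands. Calls block until the motion is done:
- r.move_to(position, orientation): joint-space move of the TCP to a pose.
- r.move_l(position, rot=None, vel=0.15, guard=None): straight line of the TCP; rot=None keeps the orientation; vel is the mean speed in m/s. With guard (N) it stops when the force on the tool has changed by that much, and returns True; else False.
- r.movej(angles): joint-space move.
- gripper_to(opening, f_grip=None): finger opening in m; f_grip is the grip in N (None keeps the last); returns when the fingers have stopped.
- r.hold(seconds).
- inverse_kinematics(position, orientation): joint angles nearest the present ones, or None.
- vision.snapshot(name): name is "side" or "top"; returns the picture (420x560x3 uint8, red, green, blue); there is no depth.
- vision.get_calibration(name): a dict with "fx", "fy", "cx", "cy" (pixels), "position" and "orientation" of the camera in the world. Camera axes: x right, y down, z forward; pixel columns grow to the right and rows downward; lengths in m; the calibration is good to about 2 mm. A picture is of the moment at which its call begins. get_calibration takes no time and is no camera call.
A pose or a line that the arm cannot do raises r.PlanningError and nothing moves.
- r.sign_off(): hands the job in; it is judged then, once.
Trained networks look in the newest picture that a camera, given by its name, has taken for a name from the list of things; names that differ only in an ending like _2 or _b are one class to them, and where a whole thing is asked for, a point or a joint stands for the part that bears it (a point fixed in the world has none). Each returns a list of dicts, best first, with "score" (0 to 1); they miss things now and then, are a little off and sometimes report something else, mostly with a low value. They report only what shows in the picture. A call takes as long as a camera call. They do not tell look-alikes from the thing itself.
- models.boxes_of(thing, camera): "at" ([x, y, z] in m, in world coordinates, good to about 4 mm: the middle of the surface that is visible of it).
- models.regions_of(thing, camera): "pixels" (420x560 bool, what is visible of it).
- models.mark_of(thing, camera): "at" ([x, y, z] in m, in world coordinates, good to about 4 mm: a listed point, or the origin of a listed thing).
Readings, each from a call of its own:
- telemetry.current_t(): time.
- telemetry.current_joints(): joint angles.
- telemetry.current_dq(): joint speeds.
- telemetry.current_joint_efforts(): joint torques, N m.
- telemetry.current_ee_pos(): TCP position.
- telemetry.current_tool_rot(): TCP orientation.
- telemetry.current_wrist_force(): force on the tool from outside, world axes, zero at the start.
- telemetry.current_torque(): the same for the moment, N m.
- telemetry.current_opening(): finger opening in m.
- telemetry.current_finger_force(): force on a finger pad.
Only numpy, scipy, OpenCV 4.12 (cv2) and the standard library are available. Lean on these libraries where they do the work, as an engineer would, in place of code of your own. Each camera call takes 0.05 s, during which the arm holds its last target. There are 200 camera calls.

## Working session

There is one attempt and no reset: what is moved stays moved. The work goes in short steps, each a Python script; the robot and the scene stay as the last script left them, time stands still between calls to the robot, and variables do not carry over. Pictures are saved under pics/ and viewed, at most 10 in all, crops included, and the job is handed in when it is done.

```bash
ls; mkdir -p pics
python3 - <<'E'
from plant import r, vision, models, telemetry
import cv2, numpy as np
for c in ("top","side"):
    im=vision.snapshot(c); cv2.imwrite(f"pics/{c}0.png",cv2.resize(im[:,:,::-1],(800,600)))
    print(c,{k:np.round(v,4).tolist() for k,v in vision.get_calibration(c).items()})
    for n in ("card","card_lip","clip_paddle","card_home","holder"):
        print(n,[(round(d["score"],2),np.round(d["at"],4).tolist()) for d in models.mark_of(n,c)])
print(telemetry.current_t(), r.nose_length)
E
```

```text
pics
top {'fx': 480.4946, 'fy': 480.4946, 'cx': 278.1782, 'cy': 212.6386, 'position': [0.3715, 0.0324, 1.4083], 'orientation': [-0.0495, 0.714, -0.6968, 0.0457]}
card [(0.77, [0.581, -0.1005, 0.0079]), (0.57, [0.5253, 0.1308, -0.0005])]
card_lip [(0.79, [0.5428, -0.0858, 0.0313])]
clip_paddle [(0.65, [0.5634, -0.0327, 0.0305])]
card_home [(0.68, [0.6254, -0.116, 0.0049])]
holder [(0.82, [0.596, -0.0818, -0.0026]), (0.69, [0.4832, -0.4222, -0.0003])]
side {'fx': 466.6279, 'fy': 466.6279, 'cx': 269.6055, 'cy': 211.2344, 'position': [0.2679, 1.344, 0.8791], 'orientation': [0.0489, -0.0881, 0.8696, -0.4834]}
card [(0.71, [0.5231, 0.1323, 0.0026]), (0.54, [0.5844, -0.0965, 0.0091])]
card_lip [(0.5, [0.539, -0.0909, 0.0239])]
clip_paddle [(0.57, [0.5596, -0.0286, 0.0322])]
card_home [(0.63, [0.6217, -0.1163, 0.0074]), (0.48, [0.5581, -0.1861, -0.0038])]
holder [(0.91, [0.5945, -0.0852, 0.0037]), (0.66, [0.4549, 0.5006, 0.0001]), (0.6, [0.5554, -0.0302, 0.031])]
0.6 0.025
```

View pics/top0.png

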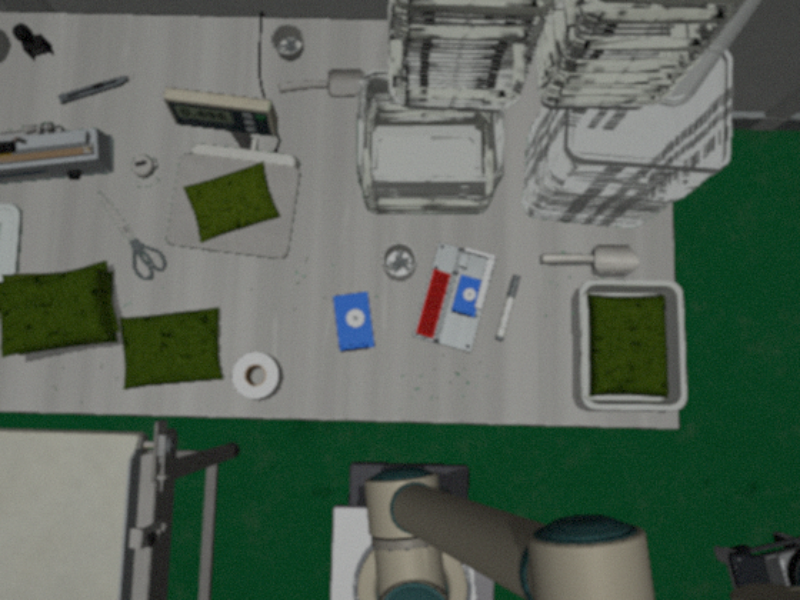

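View pics/side0.png

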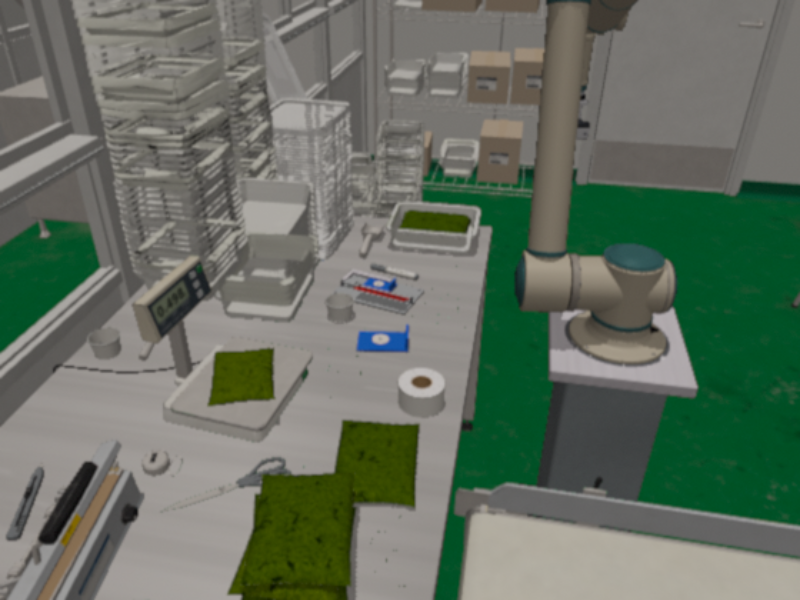

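The top picture shows two candidates for the card. One is the blue card in the holder at about (467,295), between the red paddle at (434,303) and the right rail. The other is a larger blue card lying loose at (353,320), which is the decoy. By the description it is the one in the holder. I'll check that in a crop and fit the holder pose.

```bash
cat > h.py <<'E'
from plant import r, gripper_to, inverse_kinematics, vision, models, telemetry
import cv2, numpy as np
from scipy.spatial.transform import Rotation as R
def cal(c):
    k=vision.get_calibration(c); q=k["orientation"]
    return k, R.from_quat([q[1],q[2],q[3],q[0]]).as_matrix(), np.array(k["position"])
def ray(c,uv,z):
    k,M,p=cal(c); uv=np.atleast_2d(uv).astype(float)
    d=np.c_[(uv[:,0]-k["cx"])/k["fx"],(uv[:,1]-k["cy"])/k["fy"],np.ones(len(uv))]@M.T
    return p+d*((z-p[2])/d[:,2])[:,None]
def proj(c,P):
    k,M,p=cal(c); q=(np.atleast_2d(P)-p)@M
    return np.c_[q[:,0]/q[:,2]*k["fx"]+k["cx"],q[:,1]/q[:,2]*k["fy"]+k["cy"]]
E
python3 - <<'E'
from h import *
im=vision.snapshot("top")
H=im[170:255,280:360]; cv2.imwrite("pics/crop1.png",cv2.resize(H[:,:,::-1],None,fx=7,fy=7,interpolation=cv2.INTER_CUBIC))
hsv=cv2.cvtColor(im,cv2.COLOR_RGB2HSV)
def blob(m,z,name):
    m=m.copy(); m[:170]=0;m[255:]=0;m[:,:280]=0;m[:,360:]=0
    v,u=np.nonzero(m); P=ray("top",np.c_[u,v],z)[:,:2].astype(np.float32)*1000
    rc=cv2.minAreaRect(P); b=cv2.boxPoints(rc); e=[b[1]-b[0],b[2]-b[1]]; l=max(e,key=np.linalg.norm); l=l*np.sign(l[0])
    w,V=np.linalg.eigh(np.cov(P.T)); a=V[:,1]*np.sign(V[0,1])
    print(name,len(u),np.round(rc[0],1),np.round(rc[1],1),"yaw",np.degrees(np.arctan2(l[1],l[0])),"pca",np.degrees(np.arctan2(a[1],a[0])),"mean",P.mean(0))
s=(hsv[...,1]>120)
blob(s&((hsv[...,0]<10)|(hsv[...,0]>170)),.033,"paddle")
blob(s&(hsv[...,0]>95)&(hsv[...,0]<130),.013,"card")
for n in ("card","holder","clip_paddle"):
    d=models.regions_of(n,"top")
    for x in d[:2]:
        v,u=np.nonzero(x["pixels"]); print(n,round(x["score"],2),u.mean(),v.mean(),len(u))
    x=[x for x in d if 280<np.nonzero(x["pixels"])[1].mean()<360]
    if x: blob(x[0]["pixels"],{"card":.013,"holder":.008,"clip_paddle":.033}[n],"net "+n)
E
```

```text
paddle 531 [561.2 -29.3] [ 34.  135.6] yaw -14.370862 pca -14.149291075294737 mean [560.86816  -29.042294]
card 289 [ 581.7 -100.2] [47.4 76.5] yaw -12.7964735 pca -8.72551341208838 mean [579.6749  -96.28509]
card 0.71 247.44878563885956 224.52270327349524 947
card 0.57 326.5801687763713 206.5506329113924 474
net card 474 [581.8 -99.6] [52.2 86.6] yaw -7.9262385 pca -5.934014713713903 mean [582.1043  -99.32652]
holder 0.59 317.2381874515879 207.22889233152594 2582
net holder 2582 [583.  -75.4] [129.2 210.1] yaw -15.296181 pca -14.028384657207805 mean [580.48694 -72.37839]
clip_paddle 0.76 306.9268292682927 208.5191637630662 861
clip_paddle 0.4 279.1015801354402 180.71557562076748 443
net clip_paddle 861 [584.6 -43.4] [ 60.1 187.9] yaw -21.123953 pca -22.219997815179884 mean [572.1042   -40.784367]
```

View pics/crop1.png

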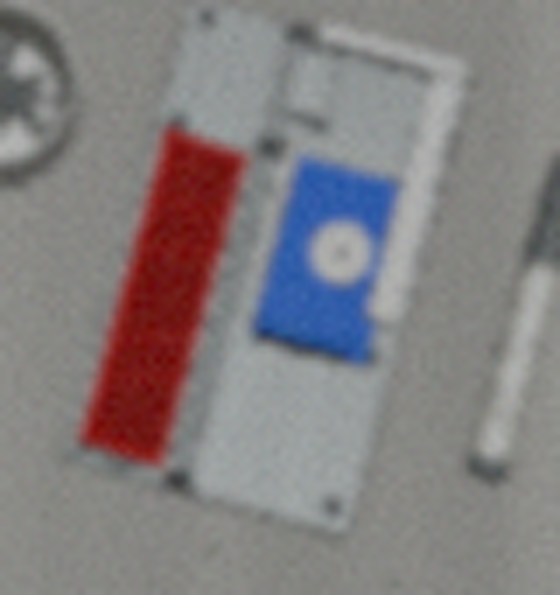

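The crop confirms the small card with its lip sits in the holder, on the right of the red paddle. The paddle and base fits agree: holder origin about (0.5953, -0.0835), yaw about -14.4°. The card is at holder x of about -9. I'll hover with the left tip over the paddle and the right tip behind the lip.

```bash
cat >> h.py <<'E'
O=np.array([.5953,-.0835]); YAW=np.radians(-14.4)
def W(x,y,z):  # holder mm -> world m
    c,s=np.cos(YAW),np.sin(YAW); return np.array([O[0]+(c*x-s*y)/1000,O[1]+(s*x+c*y)/1000,z/1000])
def tip(x,y,ztip): # TCP position for fingertip height
    return W(x,y,ztip+25)
def quat(flip=0):
    q=(R.from_euler("z",YAW+np.pi*flip)*R.from_euler("x",np.pi)).as_quat(); return [q[3],q[0],q[1],q[2]]
E
python3 - <<'E'
from h import *
for f in (0,1): print(f,inverse_kinematics(tip(-72,14,120),quat(f)))
print(telemetry.current_tool_rot())
js=[inverse_kinematics(tip(-72,14,120),quat(f)) for f in (0,1)]
f=min((f for f in (0,1) if js[f] is not None),key=lambda f:abs(js[f][5]))
r.move_to(tip(-72,14,120),quat(f)); gripper_to(.0515)
r.move_l(tip(-72,14,55),vel=.1)
print(f,telemetry.current_t(),telemetry.current_ee_pos(),tip(-72,14,55),telemetry.current_opening(),telemetry.current_wrist_force())
ims=[]
for c,k in (("top",(190,275)),("side",(180,275))):
    im=vision.snapshot(c); 
    if c=="top": a=im[160:260,270:370]
    else: a=im[170:230,220:310]
    ims.append(cv2.resize(a[:,:,::-1],(400,int(400*a.shape[0]/a.shape[1])),interpolation=cv2.INTER_CUBIC))
h=max(i.shape[0] for i in ims)
cv2.imwrite("pics/hover.png",np.hstack([cv2.copyMakeBorder(i,0,h-i.shape[0],0,0,0) for i in ims]))
E
```

```text
0 [-2.28963685e-01  2.74724334e-01  1.73197114e+00 -4.44089210e-16
  1.13489718e+00  1.59316005e+00]
1 [-0.22896369  0.27472433  1.73197114  0.          1.13489718 -1.5484326 ]
[ 4.47494439e-05  9.92642502e-01  1.21082039e-01 -1.45720248e-05]
1 4.7083 [ 0.52951198 -0.0521324   0.08037434] [ 0.52904367 -0.05203416  0.08      ] 0.05165922698710906 [0.23119637 0.43609622 0.10607681]
```

View pics/hover.png

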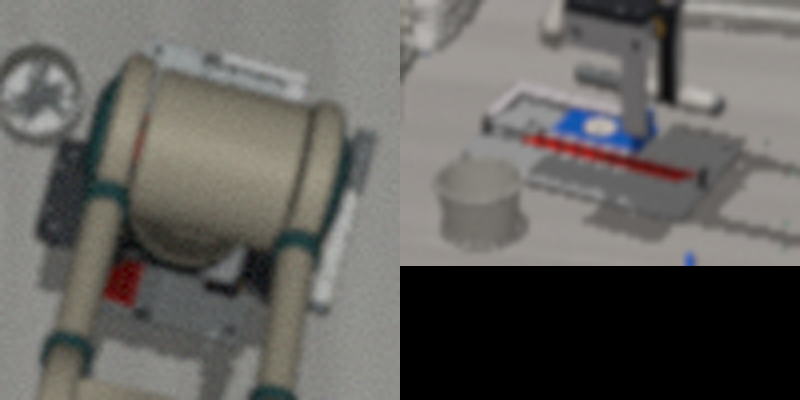

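The side view shows the left finger's tip at about (637,135) in the crop, above the paddle side, with the card lip just behind it at about (650,130). The top view is blocked by the wrist. I'll check these against projections.

Run:
```python
from h import *
for n,p in dict(Ltip=(-72,46,55),Rtip=(-72,-18,55),lip=(-49,-16.5,34),lipL=(-49,3,34),lipR=(-49,-36,34),pad_front=(22,44,33),pad_rear=(-115,44,33)).items():
    u=proj("side",W(*p))[0]; print(n,u.round(1),"crop",((u-[220,170])*4.444+[400,0]).round())
```

```text
Ltip [272.5 201.3] crop [633. 139.]
Rtip [280.2 193.1] crop [668. 103.]
lip [274.2 196.9] crop [641. 120.]
lipL [271.9 199.4] crop [630. 131.]
lipR [276.5 194.5] crop [651. 109.]
pad_front [248.9 200.5] crop [529. 135.]
pad_rear [283.9 209.3] crop [684. 175.]
```

Projections match the picture to within a few mm. I'll back off slightly more for lip clearance, then press.

Run:
```python
from h import *
S=lambda t:print(t,round(telemetry.current_t(),2),(telemetry.current_ee_pos()*1000).round(1),np.round(telemetry.current_wrist_force(),2))
r.move_l(tip(-79,14,45),vel=.06); S("above")
for z in (34,28,24,20):
    g=r.move_l(tip(-79,14,z),vel=.03,guard=15); S((z,g))
    if g: break
im=vision.snapshot("side"); a=im[170:230,220:310]
cv2.imwrite("pics/press.png",cv2.resize(a[:,:,::-1],(720,480),interpolation=cv2.INTER_CUBIC))
```

```text
above 5.16 [521.5 -50.1  69.7] [-0.53 -0.31 -0.8 ]
(34, False) 5.67 [522.2 -50.3  58.8] [ 0.4  -0.86  1.04]
(28, False) 6.03 [523.1 -50.1  53.4] [0.51 1.74 4.2 ]
(24, False) 6.31 [523.2 -50.   49.5] [1.04 2.21 5.81]
(20, False) 6.59 [523.3 -49.7  45.6] [1.24 4.13 6.45]
```

View pics/press.png

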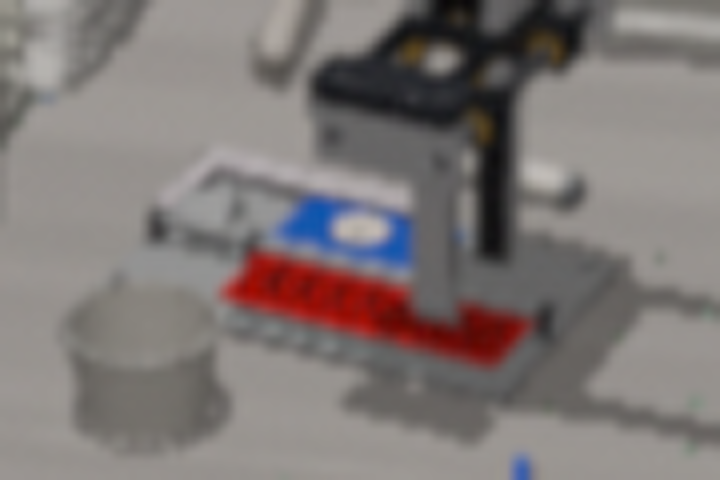

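The paddle is pressed level (tip at 20.6 mm, about 6.5 N). The right finger is on the deck side at (492,250), about 15 mm behind the lip at (462,237). Next is the push.

Run:
```python
from h import *
def hx():
    d=telemetry.current_ee_pos()[:2]-O; c,s=np.cos(YAW),np.sin(YAW); return np.round([(c*d[0]+s*d[1])*1000,(-s*d[0]+c*d[1])*1000],1)
def S(t):
    F=telemetry.current_wrist_force(); c,s=np.cos(YAW),np.sin(YAW)
    print(t,round(telemetry.current_t(),2),hx(),round(telemetry.current_ee_pos()[2]*1000-25,1),"F hold",np.round([c*F[0]+s*F[1],-s*F[0]+c*F[1],F[2]],2),"Tz",round(telemetry.current_torque()[2],3))
for x in (-65,-50,-35,-22,-16,-13,-11,-9,-7,-5):
    g=r.move_l(tip(x,14,19.5),vel=.03,guard=7); S((x,g))
    if g: break
im=vision.snapshot("side"); a=im[170:230,220:310]
cv2.imwrite("pics/push.png",cv2.resize(a[:,:,::-1],(720,480),interpolation=cv2.INTER_CUBIC))
```

```text
(-65, False) 7.26 [-68.3  13.8] 19.2 F hold [-3.83  1.64  6.74] Tz 0.137
(-50, False) 7.91 [-53.5  13.6] 19.1 F hold [-3.82  0.33  6.57] Tz 0.136
(-35, False) 8.56 [-38.5  13.6] 19.1 F hold [-4.73  0.5   6.5 ] Tz 0.124
(-22, False) 9.14 [-25.3  13.6] 19.2 F hold [-4.72  0.23  5.95] Tz 0.22
(-16, False) 9.49 [-19.2  13.7] 19.2 F hold [-3.82  1.16  7.25] Tz 0.121
(-13, False) 9.74 [-16.5  13.6] 19.2 F hold [-4.72  0.43  6.27] Tz 0.156
(-11, False) 9.99 [-14.8  13.6] 19.1 F hold [-4.79  0.29  6.06] Tz 0.136
(-9, False) 10.24 [-12.8  13.7] 19.1 F hold [-4.56 -0.13  6.32] Tz 0.116
(-7, False) 10.49 [-12.4  13.6] 19.1 F hold [-7.97  0.54  9.1 ] Tz -0.033
(-5, False) 10.74 [-12.2  13.7] 19.0 F hold [-10.66   0.81  12.04] Tz -0.075
```

View pics/push.png

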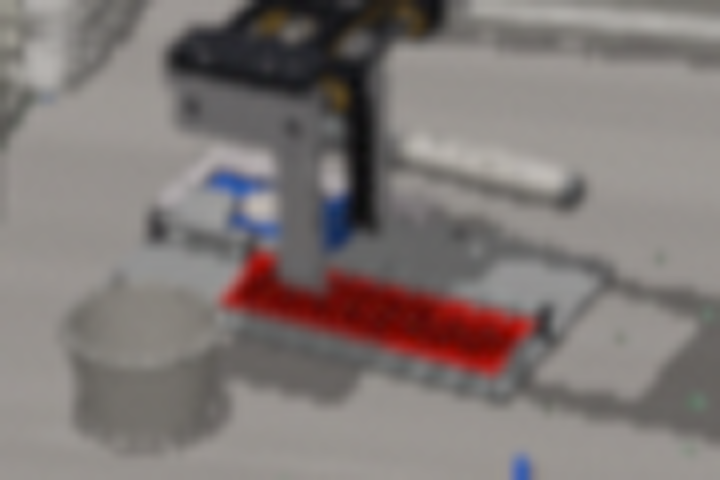

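Contact with the end stop is firm: the force rises from 4.7 to 10.7 N over 0.4 mm, at lip rear about -4 mm (expected -2, within fit error). The image shows the card at the end of the channel. Next I back off the lip, release the paddle, move clear and verify.

Run:
```python
from h import *
r.move_l(tip(-20,14,19.5),vel=.04)
r.move_l(tip(-20,14,60),vel=.06)
r.move_l(tip(-30,14,160),vel=.12)
r.movej([-1.449,0.276,1.505,0,1.361,-0.121])
print(telemetry.current_t())
ims=[]
for c in ("top","side"):
    im=vision.snapshot(c); a=im[170:255,280:360] if c=="top" else im[160:220,220:290]
    ims.append(cv2.resize(a[:,:,::-1],(400,425 if c=="top" else 343),interpolation=cv2.INTER_CUBIC))
    P=[(0.8e1,0,0)]
    for n in ("card","card_home","holder","card_lip"):
        for d in models.mark_of(n,c)[:2]:
            p=np.array(d["at"]); e=p[:2]-O; cc,s=np.cos(YAW),np.sin(YAW)
            print(c,n,round(d["score"],2),np.round([(cc*e[0]+s*e[1])*1000,(-s*e[0]+cc*e[1])*1000,p[2]*1000],1))
cv2.imwrite("pics/end.png",np.hstack([cv2.copyMakeBorder(i,0,425-i.shape[0],0,0,0) for i in ims]))
```

```text
15.4667
top card 0.97 [-121.3  189.5   -1.6]
top card 0.82 [ 34.5 -21.1  11.3]
top card_home 0.78 [ 35.5 -22.9   7.7]
top holder 0.91 [-1.6  3.1 -4.6]
top card_lip 0.97 [-181.4  173.4   25.8]
top card_lip 0.75 [ -0.7 -13.5  27.6]
side card 0.66 [ 41.4 -16.6  11.4]
side card 0.64 [-124.3  186.8    2. ]
side card_home 0.97 [ 34.8 -24.8   4.5]
side card_home 0.23 [-4.5 -2.6  1.2]
side holder 0.97 [-3.6 -3.8  3.6]
side holder 0.41 [ 36.6 -17.4  11.7]
side card_lip 0.86 [-177.6  170.2   27.8]
side card_lip 0.64 [  0.7 -17.6  22.8]
```

View pics/end.png

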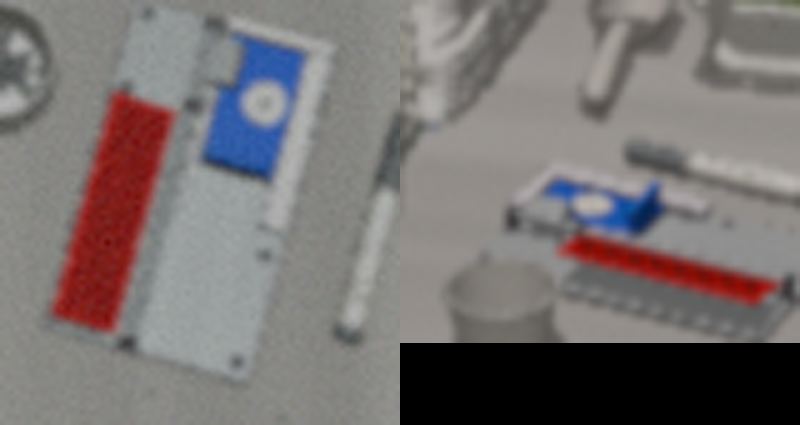

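The card sits flush against the end stop (top view, (270,35)), and the jaw is closed on its left edge at (222,60). The paddle is back up, and the pen and tub look undisturbed. The hand is clear, so I'm handing in.

```bash
python3 -c "
from plant import r
print(r.sign_off())"
```

```text
the job is handed in; nothing more can be done
None
```

The small card is fully home against the end stop with the clip closed on it, and the job was handed in at about 16 s with the hand clear.

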